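# Strip the brittle cartridges from a valve manifold

### The arm

A 6-joint arm with a two-finger parallel gripper is mounted at the origin on the work surface. World frame = base frame: x ahead of the robot, y to its left, z up, the work surface at z = 0. Lengths are in mm, angles in rad, forces in N, time in s.
With the tool pointing down it reaches from about 325 to 875 mm from the base axis. Payload 4.4 kg.
Tool frame: the origin (TCP) lies on the centre line of the jaws, within the pads' length; the fingertips stand ahead of it and the grasp point (between the pads) lies 6 mm ahead of it (ctrl.tcp_to_tips is the z of the fingertips in the tool frame, in mm); z points along the fingers, y is the direction in which the jaws open and shut (so a half turn about z gives the same grasp; the last joint's range is limited). The gripper opens to 85 mm and grips with 20 to 120 N. Pads are 22 mm wide; open, the fingers measure 114 mm over their backs; the gripper's body (76 mm by 85 mm) begins 54 mm behind the grasp point. The pads swing forward as they close: fully open they stand 13 mm farther back than shut.
Start: joints at [1.198, 0.207, 1.542, -0, 1.393, -0.15], TCP at [127.063, 560.788, 256.282] pointing down, gripper open.
Joint ranges: [-2.73, 2.73], [-0.86, 2.22], [0.23, 2.46], [-1.11, 4.25], [0.08, 2.63], [-2.82, 2.82]. Speed limits (rad/s): [2.79, 2.79, 3.14, 3.14, 3.14, 3.14].

### API

Orientations are given as a 3x3 rotation matrix whose columns are the frame's x, y, z axes.
In Python, from plant import ctrl, sensors, optics gives the robot as it stands. Calls block until the motion is done:
- ctrl.move_ptp(position, orientation): joint-space move of the TCP to a pose.
- ctrl.move_l(position, rot=None, vel=150, threshold=None): straight line of the TCP; rot=None keeps the orientation; vel is the mean speed in mm/s. With threshold (N) it stops when the force on the tool has changed by that much, and returns True; else False.
- ctrl.set_joints(angles): joint-space move.
- ctrl.gripper_to(opening, force=None): finger opening in mm; force is the grip in N (None keeps the last); returns when the fingers have stopped.
- ctrl.hold(seconds).
- ctrl.solve_ik(position, orientation): joint angles nearest the present ones, or None.
- sensors.read_state(): the state.
- optics.grab_frame(name): name is "scene" or "top"; returns (picture, depth): 420x560x3 uint8, red, green, blue; 420x560 float32, mm along the optical axis (not along the pixel's ray), 0 where there is no reading.
- optics.camera_params(name): a dict with "mtx" (3x3 intrinsics, pixels), "R" (3x3) and "t" (3): a world point X has camera coordinates R X + t. Camera axes: x right, y down, z forward; pixel columns grow to the right and rows downward; lengths in mm; the calibration is good to about 2 mm. A picture is of the moment at which its call begins. camera_params takes no time and is no camera call.
A pose or a line that the arm cannot do raises ctrl.MotionError and nothing moves.
- ctrl.finish_job(): hands the job in, once; it reports no verdict.
The state is a dict: "t": time; "q": joint angles; "qvel": joint speeds; "tau": joint torques, N m; "eef_pos": TCP position; "eef_rot": TCP orientation; "force": force on the tool from outside, world axes, zero at the start; "wrist_torque": the same for the moment, N m; "grip_width": finger opening in mm.
Only numpy, scipy, OpenCV 4.12 (cv2) and the standard library are available. Lean on these libraries where they do the work, as an engineer would, in place of code of your own. Each camera call takes 0.05 s, during which the arm holds its last target.

### The job

Strip the valve manifold: unscrew its knurled cap anticlockwise, twist by twist, until it lifts free, lift off the red keeper bar, and lay both flat on the black rubber mat; then pull every cartridge straight up out of its spring-held socket and set it down in the blue tray. The cartridges are brittle: never grip one with more than 40 N, and put them down rather than letting them drop. Leave everything else on the bench where it is; the tray may get knocked aside while you work.

Things in the scene. Friction and masses are not known exactly. Their poses are not given: they have to be found in the camera images.
- manifold: Brass valve manifold on a steel base, fixed to the bench, 60 (x) x 224 (y) mm. Origin: centre of its underside; y along the socket row, z up. Brass top at z 50 mm. Four square sockets (20 x 20 mm) at y -82, -44, 44, 82 mm. At y +-106 mm a pillar 12 mm thick rises to z 90 and carries the keeper bar between low lips (to z 92). A spring pin on the +x side holds each cartridge.
- post (a point): Top centre of the threaded post in the middle of the manifold, 113 mm above the bench, 29 mm across the threads. A steel spring plunger (12 mm across) on it pushes the cap up with about 6 N and reaches 12 mm above this point when free. Cap's yaw relative to the manifold: 0.25 to 0.5 rad when tight (start), free of the thread at 2.45 to 2.7 rad, where it meets a stop (cap is the same after half a turn).
- cap: Knurled steel screw cap, blue disc on top, diameter 48, height 34 mm, 90 g; solid, best to grip, 18 to 34 mm above its origin. Origin: centre of its underside, z up; 99 mm above the bench at the start, screwed on the post 3 mm above the keeper bar. Unscrews anticlockwise seen from above, 1.9 to 2.4 rad in all, rising 3 mm, up to a stop; then lifts straight off. Torque under 0.3 N m.
- keeper: Flat red steel keeper bar, 56 (x) x 224 (y) x 6 mm, 160 g, with a square 36 mm hole in the middle round the post. Origin: centre of its underside, 90 mm above the bench at the start; z up, y along its length. It covers the cartridges; lifts straight up once the cap is off, over the post and plunger. Can be gripped across its width at the middle, also around the post.
- tray: Loose shallow blue tray with a cork floor, 160 (x) x 180 (y) x 30 high, walls 5, inner floor 5 above the bench; 0.9 kg (sizes in mm). Origin: centre of its underside.
- mat: Black rubber mat fixed to the bench, 180 (x) x 240 (y) x 3 mm. Origin: centre of its underside, y along its length.
- cart0: White plastic cartridge with green marks, 66 mm long, 60 g, in the socket at y -82 mm, or absent. Origin: centre of its foot; z along its axis, foot to head. Square stem 18 mm wide to z 30, flange of diameter 27 to z 34, round head of diameter 22 at z 34 to 66: grip this. Seated: foot 20, top 86 mm above the bench. Pull straight up, up to 20 N; out after 30 mm. Brittle: grip with at most 40 N.
- cart1: White plastic cartridge with green marks, 66 mm long, 60 g, in the socket at y -44 mm, or absent. Origin: centre of its foot; z along its axis, foot to head. Square stem 18 mm wide to z 30, flange of diameter 27 to z 34, round head of diameter 22 at z 34 to 66: grip this. Seated: foot 20, top 86 mm above the bench. Pull straight up, up to 20 N; out after 30 mm. Brittle: grip with at most 40 N.
- cart2: White plastic cartridge with green marks, 66 mm long, 60 g, in the socket at y 44 mm, or absent. Origin: centre of its foot; z along its axis, foot to head. Square stem 18 mm wide to z 30, flange of diameter 27 to z 34, round head of diameter 22 at z 34 to 66: grip this. Seated: foot 20, top 86 mm above the bench. Pull straight up, up to 20 N; out after 30 mm. Brittle: grip with at most 40 N.
- cart3: White plastic cartridge with green marks, 66 mm long, 60 g, in the socket at y 82 mm, or absent. Origin: centre of its foot; z along its axis, foot to head. Square stem 18 mm wide to z 30, flange of diameter 27 to z 34, round head of diameter 22 at z 34 to 66: grip this. Seated: foot 20, top 86 mm above the bench. Pull straight up, up to 20 N; out after 30 mm. Brittle: grip with at most 40 N.
- grease: bystander: small glass jar with a yellow lid, diameter 52, height 55. Sizes in mm; origin under its centre. Not to be moved.
- flange: bystander: brass ring lying flat, outer diameter 66, height 14. Sizes in mm; origin under its centre. Not to be moved.
- driver: bystander: screwdriver lying on the bench, about 190 long; not to be moved.
- elbow: bystander: brass elbow fitting, about 52 x 26 x 52 high. Sizes in mm; origin under its centre. Not to be moved.
- handle: bystander: chromed tap lever, round boss of diameter 38 at its origin and an arm reaching about 72 along its x axis, 22 high. Sizes in mm; origin under its centre. Not to be moved.
- nut: bystander: stepped brass union, diameter 40, height 34. Sizes in mm; origin under its centre. Not to be moved.
There are look-alikes about, which are no part of the job. What is meant by the keeper is not purple, and is the larger of those in its own colour. Leave any purple look-alike of the cap alone.

How it is judged (in metres and radians):
On the way, in this order (a step that is already met when the one before it is completed fails the run):
1. the cap is unscrewed and taken off the manifold (horizontal distance between cap and manifold above 0.08 m), for 0.2 s.
2. the keeper bar is taken off the manifold (horizontal distance between keeper and manifold above 0.1 m), for 0.2 s.
At the end, for the whole second after the job is handed in: The cap's centre lies over the mat, on it; the keeper bar lies flat (within 0.15 rad) on the mat, its centre within 85 mm of the mat's centre along each mat axis; every cartridge present is inside the tray, standing or lying; all at rest (x of cap in the frame of mat between -0.09 and 0.09 m and y of cap in the frame of mat between -0.12 and 0.12 m and z of cap in the frame of mat between -0.005 and 0.05 m and x of keeper in the frame of mat between -0.085 and 0.085 m and y of keeper in the frame of mat between -0.085 and 0.085 m and z of keeper in the frame of mat between -0.005 and 0.015 m and angle between keeper's own z axis and vertical below 0.15 rad and linear speed of each of cap, cart0, cart1, cart2, cart3 below 0.03 m/s and x of cart0 in the frame of tray between -0.08 and 0.08 m and y of cart0 in the frame of tray between -0.09 and 0.09 m and z of cart0 in the frame of tray between 0 and 0.045 m and x of cart1 in the frame of tray between -0.08 and 0.08 m and y of cart1 in the frame of tray between -0.09 and 0.09 m and z of cart1 in the frame of tray between 0 and 0.045 m and x of cart2 in the frame of tray between -0.08 and 0.08 m and y of cart2 in the frame of tray between -0.09 and 0.09 m and z of cart2 in the frame of tray between 0 and 0.045 m and x of cart3 in the frame of tray between -0.08 and 0.08 m and y of cart3 in the frame of tray between -0.09 and 0.09 m and z of cart3 in the frame of tray between 0 and 0.045 m); the robot touches nothing.
It fails at once if a cartridge is squeezed with well over 40 N by each finger (both fingers together over 100 N) (contact force between the fingers and cart0 above 100 N or contact force between the fingers and cart1 above 100 N or contact force between the fingers and cart2 above 100 N or contact force between the fingers and cart3 above 100 N).
It fails at once if a cartridge is dropped or thrown (moves faster than 1.1 m/s, a fall of some 6 cm, with no finger on it) ((linear speed of cart0 above 1.1 m/s and contact force between the fingers and cart0 below 0.1 N) or (linear speed of cart1 above 1.1 m/s and contact force between the fingers and cart1 below 0.1 N) or (linear speed of cart2 above 1.1 m/s and contact force between the fingers and cart2 below 0.1 N) or (linear speed of cart3 above 1.1 m/s and contact force between the fingers and cart3 below 0.1 N)).
It fails at once if something else on the bench is moved by more than 4 cm (distance of any of grease, flange, driver, elbow, handle, nut from where it was at the start of the episode above 0.04 m).
Of cart0, cart1, cart2, cart3 only 2 to 4 are there at a start; the rules pass over those that are not, and their reading is None.
At some moment in a run one of tray may be knocked a few centimetres aside while the robot is not near it.
It also fails if it takes over 210 s, if anything falls off the work surface, if the arm or the gripper's body presses on something with over 40 N, if the wrist force passes 120 N, or if a joint passes its speed limit or range.

## Working session

There is one attempt and no reset: what is moved stays moved. The work goes in short steps, each a Python script; the robot and the scene stay as the last script left them, time stands still between calls to the robot, and variables do not carry over. Pictures are saved under pics/ and viewed, and the job is handed in when it is done.

```bash
ls; mkdir -p pics
python3 - <<'E'
from plant import ctrl,sensors,optics
import cv2,numpy as np
for n in("scene","top"):
    im,d=optics.grab_frame(n); cv2.imwrite(f"pics/{n}0.png",im[:,:,::-1]); np.savez(f"/tmp/{n}0.npz",im=im,d=d)
    p=optics.camera_params(n); print(n,p)
s=sensors.read_state();print(s['t'],s['eef_pos'],s['eef_rot'],s['grip_width'],ctrl.tcp_to_tips)
E
```

```text
pics
scene {'mtx': array([[394.3696918 ,   0.        , 277.49439185],
       [  0.        , 394.3696918 , 207.76013443],
       [  0.        ,   0.        ,   1.        ]]), 'R': array([[-0.61045245,  0.79184883, -0.01797892],
       [ 0.47041608,  0.3442045 , -0.8125466 ],
       [-0.63722565, -0.50447864, -0.5826189 ]]), 't': array([ 286.05802509, -121.47523983, 1329.30473111])}
top {'mtx': array([[396.25612466,   0.        , 275.47644806],
       [  0.        , 396.25612466, 197.37321233],
       [  0.        ,   0.        ,   1.        ]]), 'R': array([[-0.00757881, -0.99945421,  0.03215336],
       [-0.99369634,  0.00393084, -0.11203626],
       [ 0.11184872, -0.03279977, -0.99318379]]), 't': array([ -18.40266691,  469.15891329, 1029.50932991])}
0.1 [126.82389461 560.19947932 255.22374789] [[-9.75285483e-01  2.20947111e-01 -7.75305191e-04]
 [ 2.20948223e-01  9.75283648e-01 -1.92071899e-03]
 [ 3.31765163e-04 -2.04455165e-03 -9.99997855e-01]] 85.32333619596692 25.0
```

View pics/scene0.png

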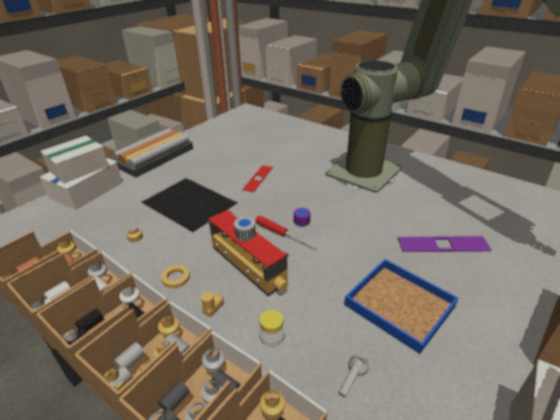

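View pics/top0.png

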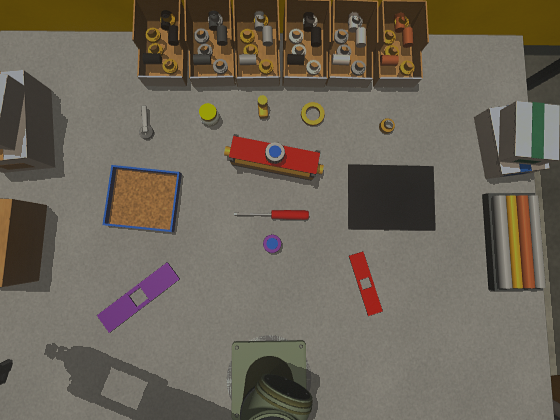

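Candidates:
- **Keeper:** red bar on the manifold (top 275,155), small loose red bar (365,283) and purple bar (138,297). The keeper is the large red one on the manifold.
- **Cap:** steel cap with a blue disc on the manifold (275,152) and a purple-sided one (272,243). The cap is the one on the manifold.

I'll confirm both with a crop and measure.

```bash
cat > h.py <<'E'
from plant import ctrl,sensors,optics
import cv2,numpy as np
def ray(n,px):
    p=optics.camera_params(n);R,t,K=p['R'],p['t'],p['mtx']
    px=np.atleast_2d(px).astype(float)
    d=np.c_[px,np.ones(len(px))]@np.linalg.inv(K).T@R
    return -R.T@t,d
def onplane(n,px,z):
    c,d=ray(n,px); return c+d*((z-c[2])/d[:,2])[:,None]
def tri(pa,pb):
    ca,da=ray("top",pa);cb,db=ray("scene",pb);da=da[0];db=db[0]
    s=np.linalg.lstsq(np.c_[da,-db],cb-ca,rcond=None)[0]
    A=ca+s[0]*da;B=cb+s[1]*db
    return (A+B)/2,np.linalg.norm(A-B)
def mask(im,name):
    h=cv2.cvtColor(im,cv2.COLOR_RGB2HSV);H,S,V=[h[...,i].astype(int) for i in range(3)]
    m={'red':((H<6)|(H>174))&(S>180)&(V>90),'blue':(H>100)&(H<122)&(S>150)&(V>60),
     'purple':(H>128)&(H<155)&(S>120),'black':(V<45),'cork':(H>5)&(H<18)&(S>110)&(V>100)}[name]
    return m.astype(np.uint8)
def blobs(m,amin=30):
    n,l,s,c=cv2.connectedComponentsWithStats(m)
    return [(c[i],s[i],(l==i)) for i in range(1,n) if s[i][4]>=amin]
def crop(n,im,x0,y0,x1,y1,f,name): cv2.imwrite(f"pics/{name}.png",cv2.resize(im[y0:y1,x0:x1,::-1],None,fx=f,fy=f,interpolation=cv2.INTER_CUBIC))
def rect(n,l,z):
    ys,xs=np.nonzero(l);P=onplane(n,np.c_[xs,ys],z)[:,:2].astype(np.float32)
    return cv2.minAreaRect(P)
E
python3 - <<'E'
from h import *
D={n:np.load(f"/tmp/{n}0.npz") for n in("top","scene")}
ROI={'top':(90,130,450,330),'scene':(100,140,500,350)}
for n in D:
    im=D[n]['im'];x0,y0,x1,y1=ROI[n]
    for c in('red','blue','black','cork'):
        m=mask(im,c);k=np.zeros_like(m);k[y0:y1,x0:x1]=1
        for cc,s,l in blobs(m*k):
            z={'red':96,'blue':133,'black':3,'cork':5}[c]
            if c=='blue' and s[4]>300:z=30
            r=rect(n,l,z);dd=np.median(D[n]['d'][l])
            print(n,c,cc.round(1),s[4],'rect',np.round(r[0],1),np.round(r[1],1),round(r[2],1),'cen',onplane(n,cc,z)[0].round(1))
crop('top',D['top']['im'],215,130,335,190,6,'man_top')
crop('scene',D['scene']['im'],195,200,300,295,6,'man_scene')
E
```

```text
top red [248.4 150. ] 769 rect [580.9  41.1] [106.1  54.8] 78.1 cen [581.6  48.5  96. ]
top red [300.7 159.8] 730 rect [557. -81.] [91.8 55.4] 78.5 cen [556.4 -83.2  96. ]
top red [289.9 214.1] 273 rect [419.6 -53.4] [87.  19.9] 89.6 cen [419.3 -54.3  96. ]
top red [365.2 283.2] 820 rect [ 249.8 -236.8] [149.4  36.9] 16.6 cen [ 249. -237.   96.]
top blue [274.6 151. ] 106 rect [570.4 -16.1] [26.8 24.8] 90.0 cen [570.3 -16.3 133. ]
top blue [140.8 197.7] 355 rect [469.  332.9] [179.4 158. ] 83.9 cen [469.3 333.2  30. ]
top blue [271.8 243.2] 92 rect [348.6  -8.6] [23.7 23.5] 89.6 cen [348.1  -8.  133. ]
top black [348.5 177.9] 37 rect [ 523.2 -223.9] [13.7 79.2] 80.3 cen [ 524.8 -223.8    3. ]
top black [399.7 198. ] 4244 rect [ 471.7 -346.6] [224.9 177.1] 88.7 cen [ 468.6 -364.2    3. ]
top cork [143.  199.3] 3176 rect [469.3 335.3] [160.9 146.8] 83.9 cen [467.6 334.6   5. ]
scene red [263.1 171.1] 72 rect [ 318.2 -167.7] [51.9 25.3] 17.6 cen [ 317.9 -167.3   96. ]
scene red [251.7 184.9] 87 rect [ 394.3 -144.7] [48.4 26.3] 17.3 cen [ 395.  -144.9   96. ]
scene red [248.7 240.5] 1066
[... 1396 characters left out ...]
[ 814.9 -226.1] [71.6 63.9] 24.2 cen [ 809.4 -224.7    5. ]
scene cork [148.4 311.5] 400 rect [ 811.4 -102.9] [78.7 70.2] 2.9 cen [810.5 -89.7   5. ]
scene cork [112.3 313.9] 199 rect [ 862.1 -148.9] [27.2 69.2] 86.9 cen [ 861.8 -147.1    5. ]
scene cork [114.9 322.8] 208 rect [ 869.6 -122.1] [17.2 83.4] 89.5 cen [ 872.3 -122.     5. ]
scene cork [163.6 318.6] 32 rect [805.7 -48.3] [15.9 29.3] 69.9 cen [803.1 -48.    5. ]
scene cork [181.  331.9] 74 rect [803.9   8. ] [34.1 18. ] 88.3 cen [803.4   7.9   5. ]
scene cork [158.2 343.2] 249 rect [ 8.507e+02 -5.000e-01] [43.5 60.9] 2.9 cen [849.1  -8.1   5. ]
scene cork [199.2 341.3] 175 rect [795.7  55.4] [29.  49.2] 65.4 cen [796.5  54.6   5. ]
```

View pics/man_top.png

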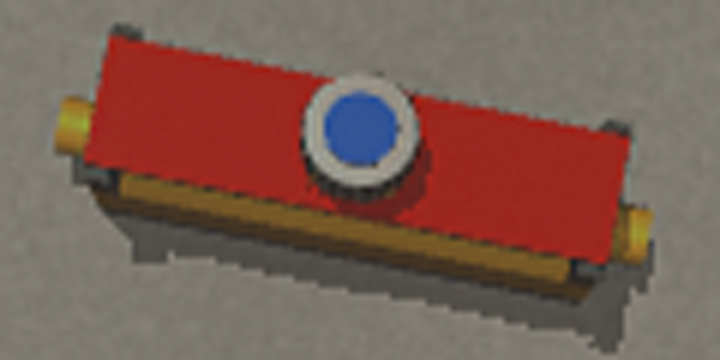

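View pics/man_scene.png

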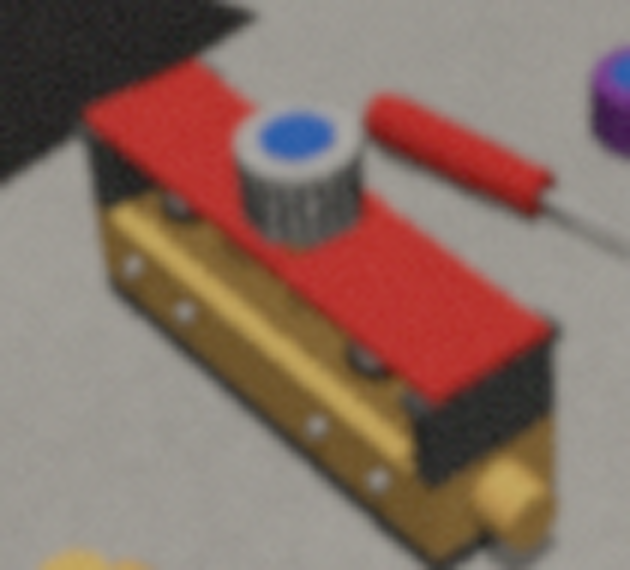

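The crop confirms both: the silver knurled cap with a blue disc sits on the large red bar, and the pins are visible on the world +x side. Manifold yaw is about -0.19 rad. Next I'll refine the mat and keeper and check the q6 range for the twist.

```bash
cat >> h.py <<'E'
def down(yaw):
    # tool z down, tool y (jaw dir) at angle yaw
    y=np.array([np.cos(yaw),np.sin(yaw),0]);z=np.array([0,0,-1.]);return np.c_[np.cross(y,z),y,z]
E
python3 - <<'E'
from h import *
D={n:np.load(f"/tmp/{n}0.npz") for n in("top","scene")}
im=D['top']['im'];h=cv2.cvtColor(im,cv2.COLOR_RGB2HSV)
print(im[198,340:445:6].max(-1), im[155:240:5,390].max(-1))
for n,(x0,y0,x1,y1) in {'top':(335,155,450,240),'scene':(130,170,245,235)}.items():
    for T in(55,75):
        m=(D[n]['im'].max(-1)<T).astype(np.uint8);k=np.zeros_like(m);k[y0:y1,x0:x1]=1
        for cc,s,l in blobs(m*k,1000): print(n,T,rect(n,l,3),onplane(n,cc,3)[0])
m=mask(im,'red');m[:130]=0;m[195:]=0;print('keeper',rect('top',m,96))
R=-.19
for a in np.arange(-3,3.2,.5):
    q=ctrl.solve_ik([570,-15.7,131],down(a)); print(round(a,2),None if q is None else np.round(q,2))
E
```

```text
[124 126  45  45  44  44  42  41  40  40  41  40  41  41  41  41 128 129] [128 121  57  43  42  42  43  42  43  41  42  43  42  41  44 106 124]
top 55 ((472.061279296875, -339.9494934082031), (238.62954711914062, 177.57945251464844), 88.58622741699219) [ 471.09457309 -339.19921518    3.        ]
top 75 ((471.2597351074219, -340.0400390625), (239.33717346191406, 181.3148651123047), 88.72765350341797) [ 470.33307891 -339.17113409    3.        ]
scene 55 ((473.6512451171875, -336.2868347167969), (228.263427734375, 169.18521118164062), 88.7898941040039) [ 478.96953605 -329.84141069    3.        ]
scene 75 ((473.6626281738281, -336.2798156738281), (232.89764404296875, 173.58218383789062), 88.68612670898438) [ 478.99838516 -330.11186885    3.        ]
keeper ((569.9705810546875, -16.40508270263672), (223.35208129882812, 55.486820220947266), 78.67874145507812)
-3.0 [-0.18  0.33  1.67 -0.    1.15  2.82]
-2.5 [-0.18  0.33  1.67 -0.    1.15  2.32]
-2.0 [-0.18  0.33  1.67 -0.    1.15  1.82]
-1.5 [-0.18  0.33  1.67 -0.    1.15  1.32]
-1.0 [-0.18  0.33  1.67 -0.    1.15  0.82]
-0.5 [-0.18  0.33  1.67 -0.    1.15  0.32]
0.0 [-0.18  0.33  1.67 -0.    1.15 -0.18]
0.5 [-0.18  0.33  1.67 -0.    1.15 -0.68]
1.0 [-0.18  0.33  1.67 -0.    1.15 -1.18]
1.5 [-0.18  0.33  1.67 -0.    1.15 -1.68]
2.0 [-0.18  0.33  1.67 -0.    1.15 -2.18]
2.5 [-0.18  0.33  1.67 -0.    1.15 -2.68]
3.0 None
```

```bash
cat > s1.py <<'E'
from h import *
C=np.array([570,-16.2])
a=-1.3
ctrl.move_ptp([*C,220],down(a)); ctrl.move_l([*C,132],vel=100)
print(sensors.read_state()['force'])
print('w',ctrl.gripper_to(40,60))
s=sensors.read_state();print(s['t'],s['grip_width'],s['force'],s['wrist_torque'],s['eef_pos'])
z=132
for i in range(13):
    a+=.15;z+=.2
    ctrl.move_l([*C,z],down(a),vel=30)
    s=sensors.read_state();print(round(s['t'],2),round(a,2),np.round(s['force'],1),np.round(s['wrist_torque'],2),s['eef_pos'].round(1) if hasattr(s['eef_pos'],'round') else s['eef_pos'])
    if abs(s['wrist_torque'][2])>1: break
E
python3 s1.py
```

```text
[-0.08782706 -1.07529539  0.42943081]
w False
4.15 46.37161165855811 [-0.7053346   0.28896117  4.18689234] [ 0.03765012  0.17983231 -0.03846222] [570.40082988 -16.21553444 132.83997635]
4.45 -1.15 [-0.3  1.   3.9] [ 0.01 -0.01  0.04] [570.6 -16.3 132.9]
4.75 -1.0 [ 0.3 -0.8  4.2] [-0.03 -0.12  0.03] [570.6 -16.4 132.9]
5.05 -0.85 [ 0.3 -1.3  4.8] [-0.11 -0.11  0.02] [570.4 -16.3 132.8]
5.35 -0.7 [ 0.9 -1.5  4.2] [-0.07 -0.14  0.04] [570.2 -16.3 132.9]
5.65 -0.55 [0.3 0.2 4.8] [-0.05 -0.08 -0.04] [570.  -16.2 133. ]
5.95 -0.4 [ 0.1 -0.6  4.2] [-0.05 -0.05 -0.03] [569.9 -16.2 133.1]
6.25 -0.25 [0.2 0.3 4. ] [-0.01 -0.02 -0.  ] [569.9 -16.2 133.3]
6.55 -0.1 [-0.4 -0.5  4.2] [-0.05  0.04 -0.04] [569.9 -16.2 133.5]
6.85 0.05 [-0.2 -0.5  3.5] [-0.05 -0.04 -0.06] [570.  -16.2 133.8]
7.15 0.2 [ 0.6 -0.7  3.9] [-0.1  -0.07  0.04] [570.1 -16.3 134. ]
7.45 0.35 [ 1.2 -1.2  1.8] [-0.11 -0.16 -0.05] [570.2 -16.3 134.3]
7.75 0.5 [ 0.9 -0.2  3.3] [-0.14 -0.2   0.05] [570.2 -16.2 134.5]
8.05 0.65 [ 1.7 -0.1  3.5] [ 0.01 -0.26 -0.01] [570.2 -16.2 134.7]
```

Run:
```python
from h import *
C=np.array([570,-16.2]);a=.65;z=134.6
for i in range(10):
    a+=.1;z+=.13
    ctrl.move_l([*C,z],down(a),vel=30)
    s=sensors.read_state();print(round(s['t'],2),round(a,2),np.round(s['force'],1),np.round(s['wrist_torque'],2))
    if abs(s['wrist_torque'][2])>.5: break
h=s['eef_rot'];print(np.arctan2(h[1,1],h[0,1]))
for n in("scene","top"):
    im,_=optics.grab_frame(n)
    crop(n,im,*( (180,150,320,290) if n=="scene" else (205,110,345,215)),5,n+"1")
```

```text
8.3 0.75 [ 1.6 -0.1  2.4] [-0.05 -0.28 -0.02]
8.55 0.85 [ 1.8 -0.8  3.7] [-0.1  -0.3   0.06]
8.8 0.95 [ 1.2 -2.   3.5] [-0.19 -0.37 -0.01]
9.05 1.05 [ 2.3 -0.5  2.9] [-0.26 -0.48 -0.03]
9.3 1.15 [ 3.3 -0.5  2.9] [-0.09 -0.61  0.03]
9.55 1.25 [ 1.1 -0.9  5.7] [-0.29 -0.27 -0.04]
9.8 1.35 [ 1.2  0.2 11.5] [-0.12 -0.06  0.02]
10.05 1.45 [-1.6 -2.9 14.6] [-0.45  0.25  0.03]
10.3 1.55 [ 1.2 -1.7 14.4] [-0.29 -0.05 -0.04]
10.55 1.65 [ 1.4 -0.1 15.7] [-0.1  -0.    0.03]
1.6451731799501157
```

View pics/scene1.png

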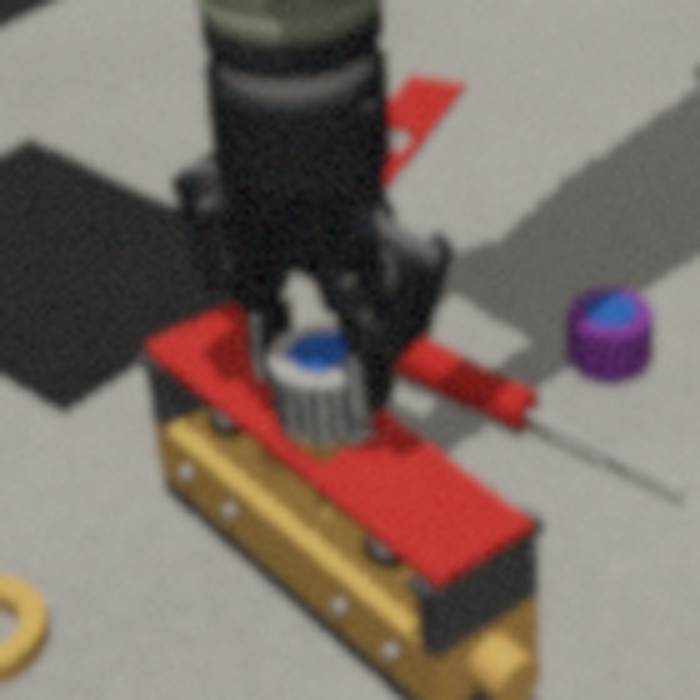

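Run:
```python
from h import *
s=sensors.read_state();p=np.array(s['eef_pos']);print(p,s['force'],s['grip_width'],s['tau'])
r=ctrl.move_l(p+[0,0,8],vel=20,threshold=25)
s=sensors.read_state();print(r,s['eef_pos'],s['force'],s['wrist_torque'],s['grip_width'])
```

```text
[572.23431451 -16.49962689 139.59104617] [-0.66070502 -0.53865526 15.23919991] 46.43107006063159 [ 2.33667581e-01 -3.08690715e+01 -1.90121555e+01  1.51648452e-01
  7.88923237e-02  3.01889470e-02]
False [571.52659693 -16.3662697  146.83346688] [ 0.16731354 -0.25304489 -0.85444381] [ 0.01882489  0.04583596 -0.02061291] 46.130313107126376
```

Run:
```python
from h import *
s=sensors.read_state();p=np.array(s['eef_pos'])
ctrl.move_l([570,-16.2,230],vel=120)
im,_=optics.grab_frame("scene");cv2.imwrite("pics/s2.png",im[:,:,::-1]);s=sensors.read_state();print(s['force'],s['grip_width'],s['t'])
```

```text
[-0.80339403  0.07960158 -1.59075894] 45.98712096304064 12.275
```

View pics/s2.png

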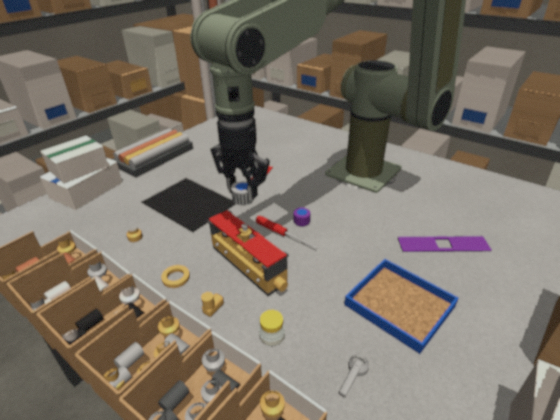

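The cap is off and in the jaws (242,190). Next: set it on the mat, then take the keeper.

Run:
```python
from h import *
P=[423,-398]
ctrl.move_ptp([*P,200],down(1.57)); ctrl.move_l([*P,60],vel=150)
print(ctrl.move_l([*P,35],vel=30,threshold=6)); s=sensors.read_state();print(s['eef_pos'],s['force'])
ctrl.gripper_to(85,60)
ctrl.move_l([*P,170],vel=200)
C=np.array([570,-16.2]);a=-.198
ctrl.move_ptp([*C,220],down(a))
im,_=optics.grab_frame("scene");cv2.imwrite("pics/s3.png",im[:,:,::-1])
im,_=optics.grab_frame("top");cv2.imwrite("pics/t3.png",im[:,:,::-1])
print(sensors.read_state()['t'])
```

```text
True
[ 422.67129617 -397.65134299   37.19834859] [-0.15052085 -0.36032093  4.13952754]
19.1083
```

View pics/s3.png

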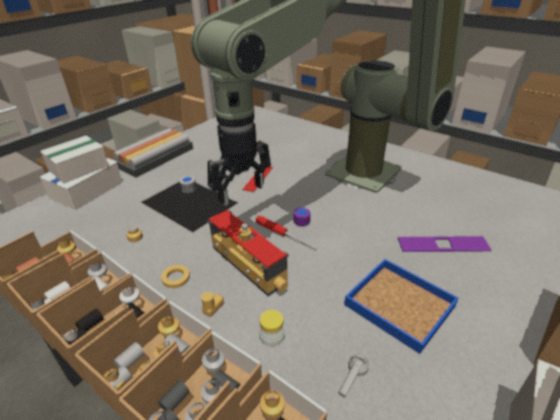

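View pics/t3.png

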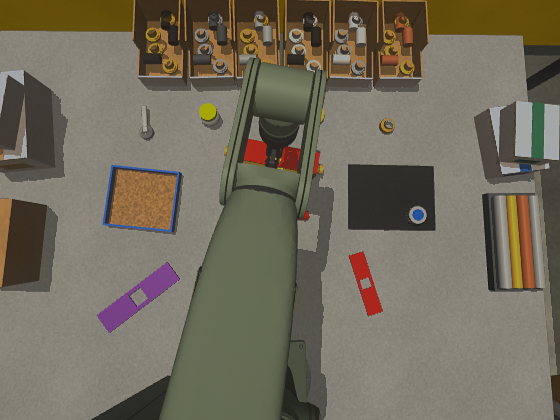

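Run:
```python
from h import *
C=np.array([570,-16.2]);a=-.198
ctrl.move_l([*C,111],vel=100); print(sensors.read_state()['force'])
ctrl.gripper_to(50,70); s=sensors.read_state();print(s['grip_width'],s['force'],s['eef_pos'])
ctrl.move_l([*C,119],vel=30); s=sensors.read_state();print(s['grip_width'],s['force'],s['wrist_torque'])
ctrl.move_l([*C,220],vel=100); s=sensors.read_state();print(s['grip_width'],s['force'],s['wrist_torque'])
im,_=optics.grab_frame("scene");cv2.imwrite("pics/s4.png",im[:,:,::-1])
```

```text
[0.7657146  0.46109841 0.53691349]
53.193421945795485 [0.40266127 0.18800586 4.85771609] [571.06415683 -16.36583987 112.45900958]
53.37519665754268 [-0.18852024  1.02324678 -1.89385707] [-0.00164342  0.032487   -0.01299139]
53.08593430825351 [ 0.12864194  0.10998172 -1.62039591] [-0.0042715   0.01928096 -0.0230038 ]
```

View pics/s4.png

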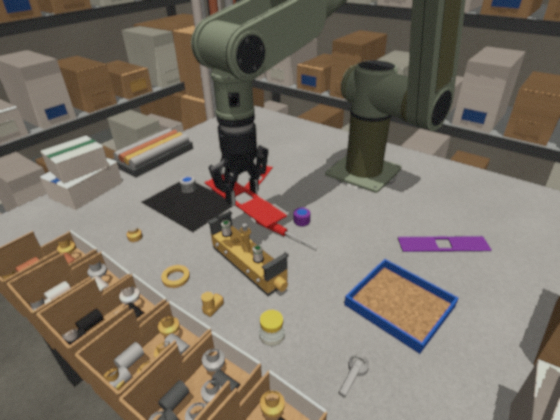

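The keeper is held level, and two cartridges are now visible (227,228 and 258,252). Next: lay the keeper on the mat.

Run:
```python
from h import *
P=[511,-340]; a=-.022
ctrl.move_ptp([*P,200],down(a)); ctrl.move_l([*P,60],vel=120)
print(ctrl.move_l([*P,26],vel=25,threshold=6)); s=sensors.read_state();print(s['eef_pos'],s['force'])
ctrl.gripper_to(75,60)
ctrl.move_l([*P,150],vel=150)
ctrl.move_ptp([430,100,330],down(a))
for n in("scene","top"):
    im,d=optics.grab_frame(n);cv2.imwrite(f"pics/{n}5.png",im[:,:,::-1]);np.savez(f"/tmp/{n}5.npz",im=im,d=d)
    crop(n,im,*( (195,200,300,295) if n=="scene" else (215,130,335,190)),6,n+"5c")
print(sensors.read_state()['t'])
```

```text
False
[ 511.15808919 -340.11854802   26.22688472] [ 0.20360714  0.54222375 -1.56916785]
29.6333
```

View pics/top5.png

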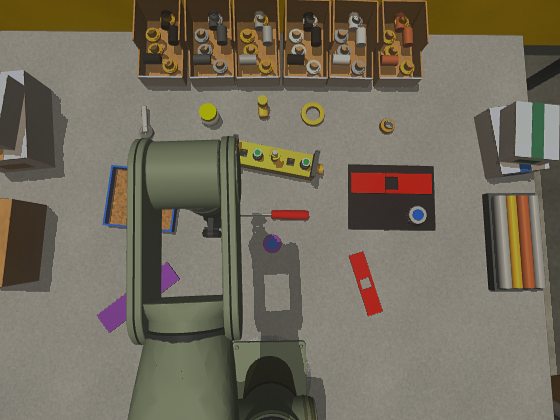

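View pics/scene5c.png

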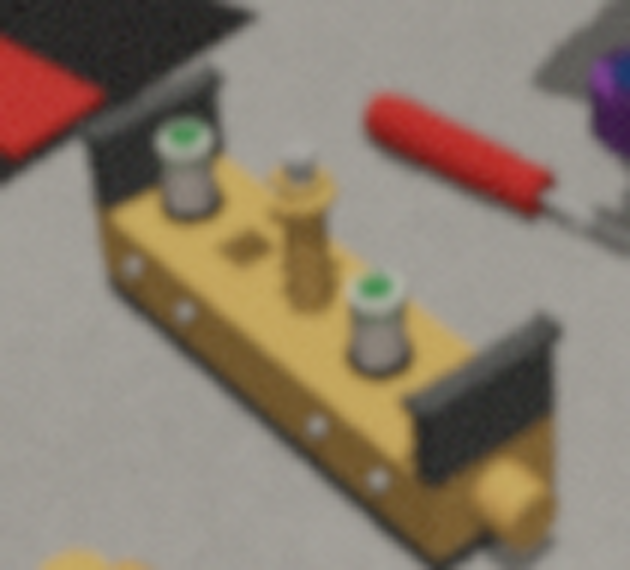

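View pics/top5c.png

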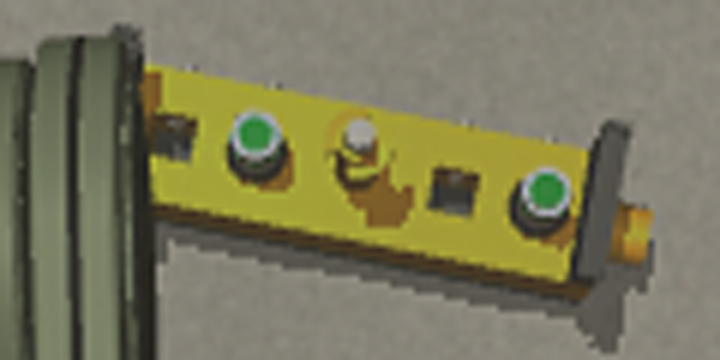

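View pics/scene5.png

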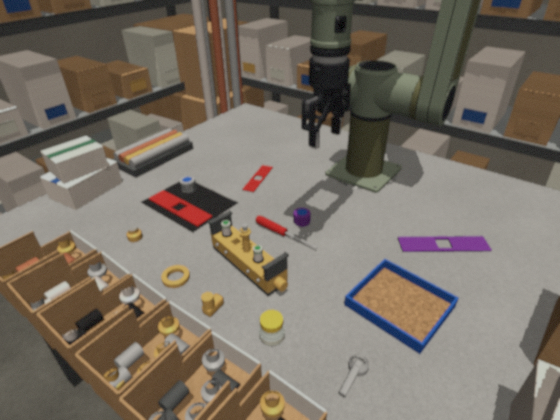

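Keeper (top 391,182) and cap (418,215) are on the mat. Only cart0 (top ~305,162) and cart2 (~258,153) are present; the sockets at -44 and +82 are empty.

Run:
```python
from h import *
T={}
for n,(x0,y0,x1,y1) in {'top':(215,130,335,190),'scene':(195,200,300,295)}.items():
    im=np.load(f"/tmp/{n}5.npz")['im'];h=cv2.cvtColor(im,cv2.COLOR_RGB2HSV).astype(int)
    m=((h[...,0]>45)&(h[...,0]<85)&(h[...,1]>110)).astype(np.uint8);k=np.zeros_like(m);k[y0:y1,x0:x1]=1
    T[n]=sorted([c for c,s,l in blobs(m*k,6)],key=lambda c:c[0])
    for c in T[n]: print(n,c,onplane(n,c,86)[0])
for i in 0,1: print(tri(T['top'][1-i],T['scene'][i]))
n='scene';im=np.load(f"/tmp/{n}5.npz")['im'];m=mask(im,'blue');m[:,:330]=0;m[:240]=0
l=max(blobs(m),key=lambda b:b[1][4])[2];print('tray',rect(n,l,30))
```

```text
top [257. 152.] [578.69124338  26.98904347  86.        ]
top [305.68181818 161.13636364] [554.94362753 -96.83509613  86.        ]Traceback (most recent call last):
  File "<stdin>", line 8, in <module>
IndexError: list index out of range
```

```bash
cat >> h.py <<'E'
def pull(C,a=-.198):
    ctrl.gripper_to(50,36)
    ctrl.move_ptp([*C,180],down(a)); ctrl.move_l([*C,110],vel=120); print('tch',ctrl.move_l([*C,84],vel=40,threshold=12))
    s=sensors.read_state();print(s['eef_pos'],s['force'])
    ctrl.gripper_to(10,37); ctrl.hold(.2)
    s=sensors.read_state();print('grip',s['grip_width'],s['force'])
    p=list(s['eef_pos'])
    for z in (90,96,104,114,130):
        ctrl.move_l([*C,z],vel=25); s=sensors.read_state();print(z,s['eef_pos'][2],np.round(s['force'],1),round(s['grip_width'],1))
    ctrl.move_l([*C,200],vel=120)
def trayrect(tag):
    im,_=optics.grab_frame("scene");cv2.imwrite(f"pics/{tag}.png",im[:,:,::-1])
    m=mask(im,'blue');m[:,:320]=0;m[:235]=0
    l=np.zeros(m.shape,bool)
    for c,s,b in blobs(m,60): l|=b
    ys,xs=np.nonzero(l);print('px box',xs.min(),xs.max(),ys.min(),ys.max())
    r=rect("scene",l,30);print('tray rim',r);return r
E
python3 - <<'E'
from h import *
pull([578.7,26.9])
trayrect("s6");print(sensors.read_state()['t'])
E
```

```text
tch False
[578.81504522  26.89035504  84.00691991] [ 0.36289308 -0.73057057  1.34176489]
grip 20.703328321440953 [-0.75857227  0.38021376  3.99645123]
90 90.06650888357089 [ 1.6 -0.  -1.9] 20.9
96 96.40169004121276 [ 1.5 -0.5 -0.6] 20.7
104 104.51523859176321 [ 1.  -0.9 -0. ] 20.5
114 114.2787451747303 [ 0.7 -1.1  2.8] 20.6
130 129.92449750132738 [-0.4  0.5  0. ] 20.9
px box 346 456 261 351
tray rim ((479.980224609375, 336.55120849609375), (179.4508056640625, 174.42271423339844), 83.92247772216797)
36.3583
```

View pics/s6.png

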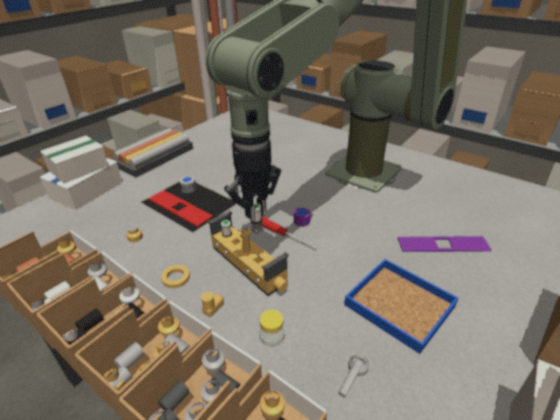

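Cartridge is in the jaws (256,212), its socket is empty, and the tray hasn't moved. Placing it.

```bash
cat >> h.py <<'E'
def place(P,a=-.1):
    ctrl.move_ptp([*P,180],down(a)); ctrl.move_l([*P,85],vel=120)
    print('contact',ctrl.move_l([*P,60],vel=20,threshold=4)); s=sensors.read_state();print(s['eef_pos'],s['force'],s['grip_width'])
    ctrl.gripper_to(45,36); ctrl.hold(.2); ctrl.move_l([*P,180],vel=100)
E
python3 - <<'E'
from h import *
place([464.7,293.2])
pull([554.4,-96.7])
trayrect("s7");print(sensors.read_state()['t'])
E
```

```text
contact True
[464.62312495 293.19673858  69.48781915] [ 0.91181926 -0.00698703  4.69448065] 20.748836381707388
tch False
[554.53040867 -96.75315525  84.02526829] [ 0.40576242 -0.75903763  0.31144881]
grip 21.0492738558734 [-0.11998518  0.04833029  2.88050231]
90 89.92776042174098 [-0.4  0.3 -0.3] 20.7
96 96.32976217268182 [-0.6  0.6  0.6] 20.7
104 104.53577495458646 [-0.2 -0.2 -0.4] 20.7
114 114.19244280336466 [ 0.2  0.5 -1.2] 20.5
130 129.93671999690116 [-0.8  0.1 -0.7] 20.7
px box 332 439 253 340
tray rim ((477.01910400390625, 299.958984375), (180.7079620361328, 174.04248046875), 84.01648712158203)
48.2167
```

View pics/s7.png

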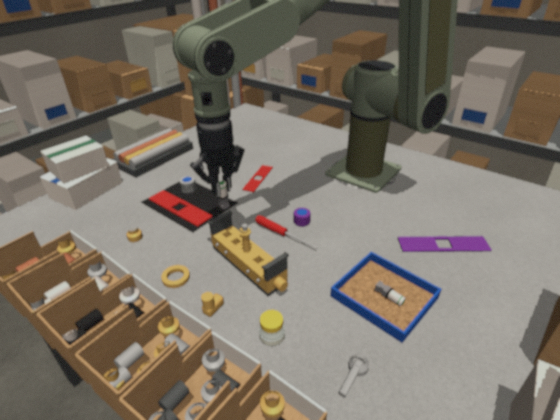

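The tray was knocked about 37 mm toward -y, and the first cartridge toppled but lies inside it (pixels 375–405, 286–303). Recomputing a free spot.

Run:
```python
from h import *
a=onplane("scene",[[375,286],[404,300]],14);print(a)
C=np.array([466,296.5]);yx=np.radians(-6.05);R=np.array([[np.cos(yx),-np.sin(yx)],[np.sin(yx),np.cos(yx)]])
print('local',(a[:,:2]-C)@R)
P0=C+R@np.array([0,50]);print(P0)
im,_=optics.grab_frame("top");cv2.imwrite("pics/t8.png",im[90:260,80:360,::-1].repeat(2,0).repeat(2,1))
```

```text
[[459.54679355 271.62936029  14.        ]
 [459.39498259 340.28882862  14.        ]]
local [[ -3.79599042 -25.4122618 ]
 [-11.18341028  42.84879347]]
[471.26981537 346.22151492]
```

View pics/t8.png

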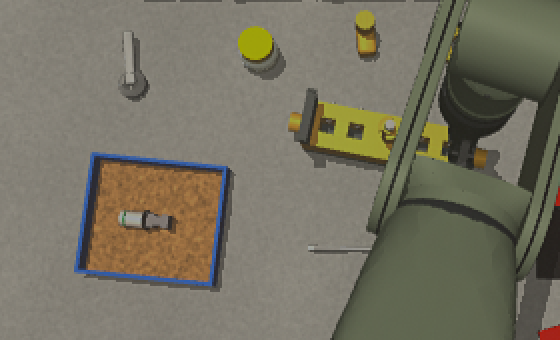

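Run:
```python
from h import *
C=np.array([466,296.5]);yx=np.radians(-6.05);R=np.array([[np.cos(yx),-np.sin(yx)],[np.sin(yx),np.cos(yx)]])
P=C+R@np.array([43,-30]);print(P)
place(list(P))
ctrl.move_ptp([420,-60,330],down(0)); ctrl.hold(.5)
trayrect("s9")
for n in("scene","top"):
    im,d=optics.grab_frame(n);cv2.imwrite(f"pics/{n}9.png",im[:,:,::-1]);np.savez(f"/tmp/{n}9.npz",im=im,d=d)
crop(n,im,80,90,200,240,4,"t9c")
m=mask(im,'red');
for c,s,l in blobs(m,100):
    if c[0]>335 and c[1]>150: print(c,rect('top',l,9 if c[1]<220 else 6))
print(sensors.read_state()['t'])
```

```text
[505.59861361 262.13504983]
contact True
[505.53823349 262.0911375   69.46217213] [-0.41832203 -1.09114061  4.26089556] 20.754106852546602
px box 332 439 253 340
tray rim ((476.969482421875, 299.5601806640625), (181.31715393066406, 174.17457580566406), 84.05760955810547)
[411.80678851 183.41253264] ((508.6037902832031, -384.27313232421875), (134.09576416015625, 55.67262268066406), 88.14636993408203)
[367.91079812 289.56651017] ((236.95150756835938, -260.8382568359375), (155.751220703125, 40.37139892578125), 16.635520935058594)
55.2083
```

View pics/scene9.png

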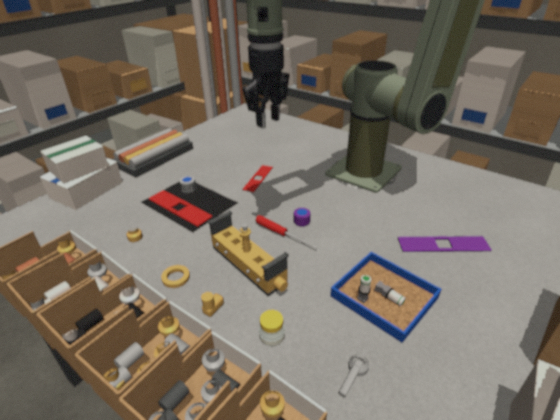

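View pics/top9.png

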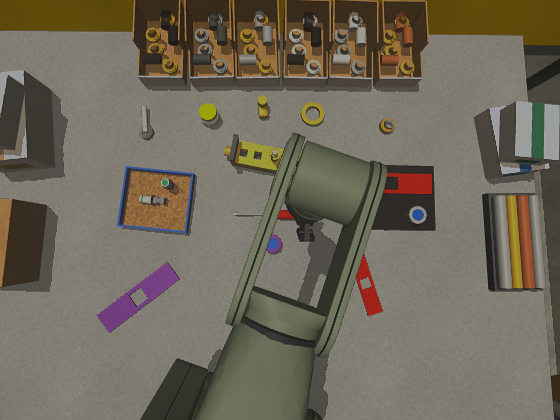

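View pics/t9c.png

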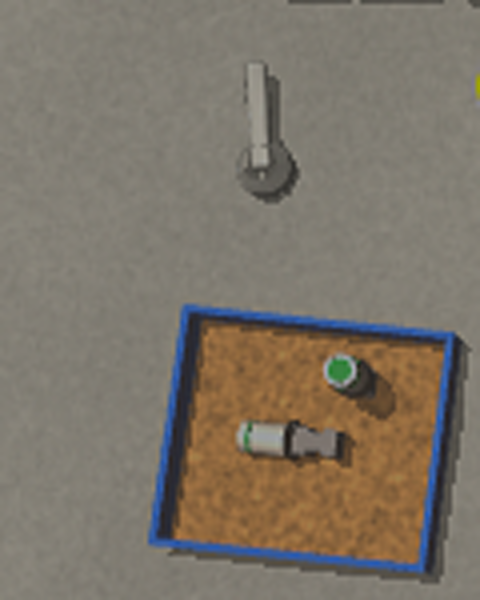

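Everything is in place: one cartridge standing (166,183) and one lying (155,200), both inside the tray. The keeper and cap are on the mat, the sockets are empty and the bystanders haven't moved.

Run:
```python
from plant import ctrl
ctrl.finish_job()
```

```text
the job is handed in; nothing more can be done
```

I stripped the manifold and handed the job in at about 55 s of the 210 s allowed; no verdict was reported.

- **Cap:** I turned it about 2.95 rad anticlockwise in one grip, in small steps. It came up on its plunger, lifted free, and now stands upright on the mat.
- **Keeper:** It lies on the mat near (510, -339) mm, about 38 mm off the mat's centre in x and near zero in y. I released it a few mm above the surface. My last top view had its left end hidden by the arm, so I worked out its centre from the visible end.
- **Cartridges:** Only cart0 and cart2 were present; the other two sockets were empty. I pulled both straight up with the grip set to 37 N and set each one down on the tray floor.
- **Tray knock:** The tray was knocked about 37 mm aside while I was pulling the second cartridge. The first one, left standing, toppled but stayed inside the tray. I measured the tray again before placing the second.

**Last checks:** The final pictures show one cartridge lying and one standing, both inside the tray, with the arm clear of everything. Every other object I could see looked unmoved, but the arm hid some of them from the top camera.

**Odd readings:** The wrist torque never showed the cap's end stop. I judged the cap free from the upward force on the tool (about 15 N) and the easy lift that followed. The pull forces I read for the cartridges were also well below the stated 20 N, but I only sampled them between steps.

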